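# Rock the tight key block out of the seal-carving bed

### The arm

A 7-joint arm with a two-finger parallel gripper is mounted at the origin on the work surface. World frame = base frame: x ahead of the robot, y to its left, z up, the work surface at z = 0. Lengths are in m, angles in rad, forces in N, time in s.
With the tool pointing down it reaches from about 0.425 to 0.95 m from the base axis. Payload 4.7 kg.
Tool frame: the origin (TCP) lies midway between the tips of the shut fingers; the grasp point (between the pads) lies 19 mm behind it (manip.grip_depth is the distance from the TCP to the grasp point, in m); z points along the fingers, y is the line along which they close (so a half turn about z gives the same grasp; the last joint's range is limited). The gripper opens to 87 mm and grips with 3 to 60 N. Pads are 19 mm wide; open, the fingers measure 117 mm over their backs; the gripper's body (75 mm by 190 mm) begins 51 mm behind the grasp point.
Start: joints at [-1.315, 0.469, -0.049, 1.532, 0.024, 1.141, -0.082], TCP at [0.19, 0.648, 0.223] pointing down, gripper open.
Joint ranges: [-2.59, 2.59], [-0.33, 1.99], [-1.39, 1.29], [0.1, 2.45], [-1.04, 4.18], [0.21, 1.99], [-2.66, 2.66]. Speed limits (rad/s): [2.57, 2.57, 3.14, 3.14, 3.14, 3.14, 3.14].

### API

Orientations are given as [roll, pitch, yaw] about the fixed x, y, z axes, in that order (R = Rz(yaw) Ry(pitch) Rx(roll)).
In Python, from cell import manip, claw, kin, imaging, nets gives the robot as it stands. The module is installed in compiled form; this text tells all that it offers. Calls block until the motion is done:
- manip.reach(position, orientation): joint-space move of the TCP to a pose.
- manip.movel(position, max_speed=0.15, rot=None): straight line of the TCP; rot=None keeps the orientation; max_speed is the mean speed in m/s.
- manip.movej(angles): joint-space move.
- claw.command_gripper(opening, effort=None): opening from 0.0 (shut) to 1.0 (fully open); effort is the grip in N (None keeps the last); returns when the fingers have stopped.
- manip.sleep(seconds).
- kin.solve_ik(position, orientation): joint angles nearest the present ones, or None.
- imaging.camera(name): name is "scene" or "top"; returns a dict with "pixels" (400x640x3 uint8, red, green, blue), "vertical_fov" (degrees; the focal length in pixels is half the picture's height over the tangent of half this angle, whatever the lens; pixels are square), "cx", "cy" (the principal point, pixels), "view" (4x4, takes a point from world to camera coordinates). Camera axes: x right, y up, looking along -z (the intrinsics and any distortion apply to the point x, -y, -z); pixel columns grow to the right and rows downward; lengths in m; the calibration is good to about 2 mm. A picture is of the moment at which its call begins. There is no depth.
A pose or a line that the arm cannot do raises manip.IKError and nothing moves.
- manip.finish_job(): hands the job in; it is judged then, once.
Trained networks look in a picture, given as the dict that the camera call returned (one of the last four; its "shot" number tells which), for a name from the list of things; names that differ only in an ending like _2 or _b are one class to them, and where a whole thing is asked for, a point or a joint stands for the part that bears it (a point fixed in the world has none). Each returns a list of dicts, best first, with "score" (0 to 1); they miss things now and then, are a little off and sometimes report something else, mostly with a low value. They report only what shows in the picture. A call takes as long as a camera call. They do not tell look-alikes from the thing itself.
- nets.silhouettes(picture, label): "pixels" (400x640 bool, what is visible of it) and "bbox" ([left, top, width, height] in pixels, round what is visible of it).
Readings, each from a call of its own:
- manip.get_t(): time.
- manip.get_qpos(): joint angles.
- manip.get_joint_vel(): joint speeds.
- manip.get_tau(): joint torques, N m.
- manip.get_position(): TCP position.
- manip.get_orientation(): TCP orientation.
- manip.get_force(): force on the tool from outside, world axes, zero at the start.
- manip.get_torque(): the same for the moment, N m.
- manip.get_gripper_width(): opening from 0.0 (shut) to 1.0 (fully open).
- manip.get_grip_force(): force on a finger pad.
Only numpy, scipy, OpenCV 4.12 (cv2) and the standard library are available. Lean on these libraries where they do the work, as an engineer would, in place of code of your own. Each camera call takes 0.05 s, during which the arm holds its last target. There are 200 camera calls.

### The job

The round seal is carved and has to come out of the two-station seal bed; the square one stays clamped. Grip the wooden key block that stands in front of the round seal and rock it side to side, back and forth along the length of the bed, until it works free (a straight pull only lifts the whole bed), leaving the bed standing where it is, the seals in their places and everything else on the table alone. Finish holding the key in the gripper, still and just clear above its own slot.

Things in the scene. Friction and masses are not known exactly. Their poses are not given: they have to be found in the camera images.
- bed: Seal-carving bed, loose: hardwood block 120 x 220 mm on a steel base plate 132 x 232 x 10 mm, flat top 50 mm above the table; 27 N loaded. Origin: centre of its underside; x across it from key side (towards the robot, yaw within 26 deg) to seal side, y along its length, z up. Two equal stations, a at y = +60, b at y = -60 mm, each a well with, in a row along +x: key, sprung jaw, seal.
- key_a: Key block of station a: plain light wood, upright, 22 (x) x 34 (y) x 66 mm high, 45 g, no taper. Origin: centre of its underside; axes parallel to the bed's. Home, it stands on the well floor 24 mm above the table: 26 mm in the slot, 40 mm above the bed's top, its 34 mm width free to grip. The seal stands behind it, centres 43.5 mm apart along +x.
- key_b: Key block of station b, the same as key_a. A straight pull on either takes about 36 to 46 N, and already about 20 N tips up the bed. Rocking in the bed's y-z plane (about the bed's x) breaks the friction, so it walks up some 3 mm each half-rock of about 7 deg. It cannot go below the well floor: leaning on a bottom corner raises its centre by about 2 mm.
- seal_round: Round seal of pale stone, 30 mm in diameter, 60 mm high, about 115 g, standing upright at one station (a or b, drawn at the start), the top 34 mm above the bed. Origin: centre of its underside.
- seal_square: Square seal blank of the same stone, 30 x 30 mm and taller, 85 mm high, about 200 g, standing upright at the other station, the top 59 mm above the bed. Origin: centre of its underside.
- slot_a (a point): Centre of key_a's slot, in the plane of the bed's top (50 mm above the table). The slot is 26 mm deep and 48 mm wide along y, so the 34 mm wide key can lean some 10 deg each way.
- slot_b (a point): Centre of key_b's slot, in the plane of the bed's top.
- well_a (a point): Centre of the seal's place at station a, in the plane of the bed's top.
- well_b (a point): Centre of the seal's place at station b, in the plane of the bed's top.
- jaw_a (a joint): Sliding jaw of station a, level with the bed's top, in m; springs push it with about 32 N along the bed's -x and so squeeze the key against the slot's front wall. Near 0 while the key holds it shut; it springs to 0.004 (towards the key's slot) when its key is out.
- jaw_b (a joint): Sliding jaw of station b, likewise.
- spare_stone: Bystander: raw seal stone 26 x 72 x 26 mm, lying beside the bed's a end.
- burin: Bystander: carving knife 150 mm long, 10 mm thick, lying along the bed's key side, about 45 mm off it.
- paste_jar: Bystander: round lidded porcelain seal-paste jar, 68 mm in diameter, 40 mm high, beside the bed's b end.
- paperweight: Bystander: brass bar 200 x 28 x 14 mm with a small knob, to the robot's right.
- ink_tin: Bystander: flat round tin, 103 mm in diameter, 40 mm high, far left.
- mallet: Bystander: small wooden mallet, 190 mm long, head 75 mm wide and 40 mm high, lying to the left.
- scraper: Bystander: wooden squeegee 50 x 100 x 18 mm, far right.
Not all that is in view belongs to the job. Leave any red look-alike of the seal_square alone. What is shaped like the key_b but red is not meant.

How it is judged:
By the outcome, as a careful person would: the job done as asked, in the order asked, and still so for the second after the job is handed in, while the arm keeps its last pose, push and grip.
It also fails if it takes over 48 s, if anything falls off the work surface, if the arm or the gripper's body presses on something with over 40 N, if the wrist force passes 120 N, or if a joint passes its speed limit or range.

## Working session

There is one attempt and no reset: what is moved stays moved. The work goes in short steps, each a Python script; the robot and the scene stay as the last script left them, time stands still between calls to the robot, and variables do not carry over. Pictures are saved under pics/ and viewed, at most 10 in all, crops included, and the job is handed in when it is done.

```bash
mkdir -p pics
python3 - <<'E'
from cell import manip, claw, kin, imaging, nets
import cv2,numpy as np,pickle
D={}
for n in("scene","top"):
    p=imaging.camera(n); cv2.imwrite(f"pics/{n}0.png",p["pixels"][:,:,::-1]); 
    print(n,[ (k,np.round(v,4).tolist() if k!="pixels" else 0) for k,v in p.items()])
    D[n]=p
    for l in("bed","key_a","seal_round","seal_square"):
        for r in nets.silhouettes(p,l):
            m=r["pixels"]; ys,xs=np.nonzero(m); print(n,l,round(r["score"],2),r["bbox"],xs.mean().round(1),ys.mean().round(1),m.sum())
            D.setdefault((n,l),[]).append(r)
pickle.dump(D,open("d.pkl","wb")); print(manip.get_t())
E
```

```text
scene [('pixels', 0), ('vertical_fov', 50.5172), ('cx', 326.9435), ('cy', 200.6106), ('view', [[0.6693, 0.7429, -0.0084, -0.3616], [-0.5658, 0.517, 0.6423, 0.2524], [0.4815, -0.4251, 0.7664, -1.4461], [0.0, 0.0, 0.0, 1.0]]), ('shot', 1)]
scene bed 0.78 [280.6, 194.1, 98.5, 76.5] 329.3 235.0 3435
scene key_a 0.75 [299.9, 215.6, 10.8, 17.4] 305.5 222.6 192
scene key_a 0.65 [249.7, 213.5, 19.7, 20.4] 260.2 221.0 219
scene key_a 0.6 [308.7, 225.6, 12.1, 20.1] 313.7 234.9 174
scene key_a 0.57 [337.4, 195.9, 15.2, 19.9] 344.1 205.2 188
scene seal_round 0.72 [308.3, 227.1, 9.1, 16.4] 313.6 235.0 157
scene seal_round 0.47 [286.8, 194.9, 97.0, 76.8] 329.6 234.9 3480
scene seal_square 0.85 [408.1, 179.3, 18.1, 27.9] 418.2 193.4 345
scene seal_square 0.82 [348.9, 201.5, 15.9, 23.4] 355.0 214.4 325
top [('pixels', 0), ('vertical_fov', 49.2691), ('cx', 311.7926), ('cy', 204.9306), ('view', [[0.006, -1.0, -0.0033, 0.0051], [0.9911, 0.0055, 0.1332, -0.5552], [-0.1332, -0.0041, 0.9911, -1.3136], [0.0, 0.0, 0.0, 1.0]]), ('shot', 2)]
top bed 0.94 [284.8, 168.6, 78.9, 55.3] 324.1 195.7 2546
top key_a 0.61 [157.8, 230.9, 29.6, 66.8] 165.9 255.3 756
top key_a 0.57 [301.2, 188.4, 10.2, 12.4] 303.3 194.5 86
top key_a 0.51 [338.2, 200.5, 13.3, 10.3] 341.6 204.4 92
top key_a 0.49 [359.5, 234.1, 11.0, 13.5] 364.4 241.1 93
top seal_round 0.68 [336.8, 187.1, 15.1, 10.7] 344.5 190.5 111
top seal_round 0.68 [300.9, 175.2, 14.1, 11.6] 306.4 180.3 145
top seal_square 0.65 [300.3, 171.8, 13.6, 17.6] 306.3 179.6 156
top seal_square 0.55 [234.9, 157.1, 13.0, 19.2] 241.7 166.9 173
top seal_square 0.49 [255.2, 201.3, 15.6, 9.7] 260.4 203.9 146
0.5
```

Run:
```python
import cv2,numpy as np
a=cv2.imread("pics/scene0.png");b=cv2.imread("pics/top0.png")
A=cv2.resize(a[160:300,230:450],(800,509),interpolation=cv2.INTER_CUBIC)
B=cv2.resize(b[145:265,225:385],(800,600),interpolation=cv2.INTER_CUBIC)
cv2.imwrite("pics/a.png",A);cv2.imwrite("pics/b.png",B)
```

```text
(no output)
```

View pics/a.png

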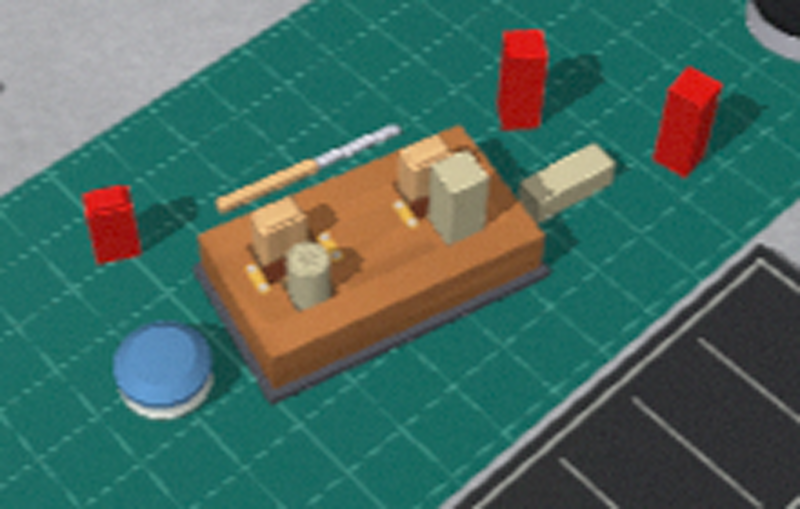

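View pics/b.png

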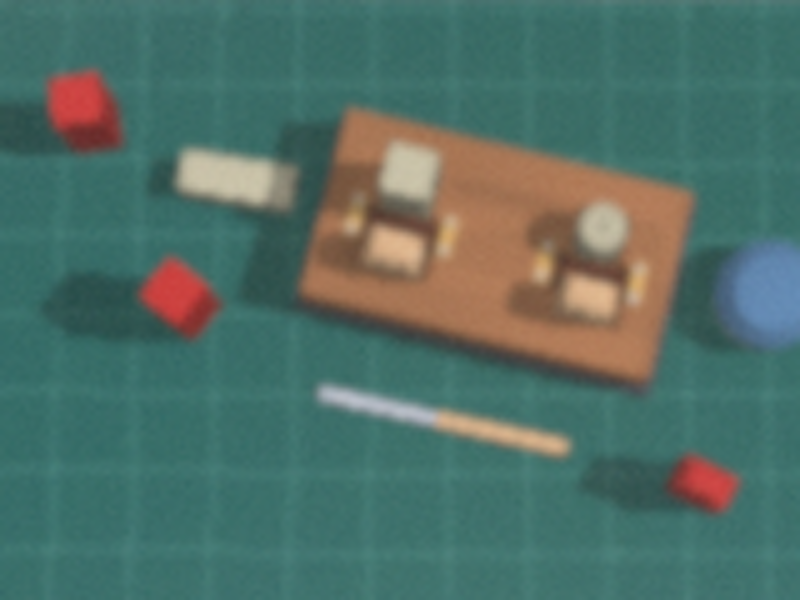

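View pics/top0.png

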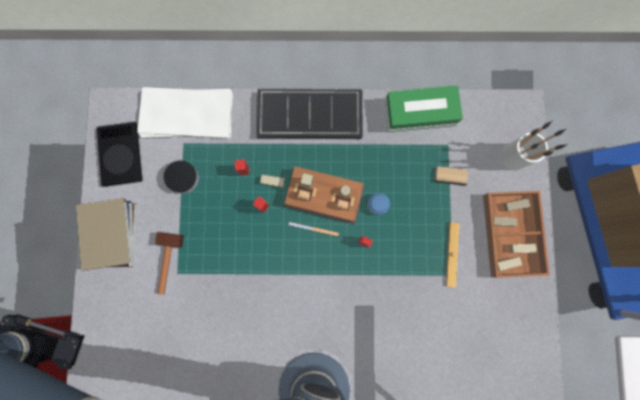

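The top view shows the bed in the middle. The round seal is at full-image px (345,189), at the jar end, so station b. The square seal is at (307,178), at the spare-stone end.

Key candidates in the top view:
- **Plain wood (343,204):** directly in front of the round seal, so this is key_b and the target.
- **Plain wood (304,194):** in front of the square seal, so this is key_a.
- **Red blocks (241,167), (260,204) and (365,242):** look-alikes, to be left alone.

The enlarged crop b.png confirms this.

```bash
cat > h.py <<'E'
import numpy as np
from scipy.spatial.transform import Rotation as Ro
def proj(p,P):
    c=(p["view"]@np.r_[P,1])[:3]; f=200/np.tan(np.radians(p["vertical_fov"]/2))
    return np.array([p["cx"]+f*c[0]/-c[2], p["cy"]+f*-c[1]/-c[2]])
def bedpt(q,P):  # q = x,y,yaw
    return Ro.from_euler('z',q[2]).apply(P)+[q[0],q[1],0]
E
python3 - <<'E'
from h import *; import pickle
from scipy.optimize import least_squares
from cell import manip,kin
D=pickle.load(open("d.pkl","rb"))
# key x unknown (kx): seal at kx+.0435
F=[]
def a(n,u,v,P,s=0): F.append((n,(230+u/3.636,160+v/3.636) if n=="scene" else (225+u/5,145+v/5),P,s))
for n,L in {"top":[(590,292),(395,247),(602,222),(410,165)],"scene":[(280,217),(425,153),(309,258),(462,172)]}.items():
    for (u,v),y,z,s in zip(L,(-.06,.06,-.06,.06),(.09,.09,.084,.109),(0,0,.0435,.0435)): a(n,u,v,[s,y,z],1)
a("top",350,107,[.06,.11,.05]);a("top",693,190,[.06,-.11,.05]);a("top",300,297,[-.06,.11,.05])
a("scene",460,125,[-.06,.11,.05]);a("scene",200,238,[-.06,-.11,.05]);a("scene",272,350,[.06,-.11,.05]);a("scene",545,235,[.06,.11,.05])
def res(q): return np.concatenate([proj(D[n],bedpt(q,np.array(P)+[q[3]*s,0,0]))-uv for n,uv,P,s in F])
r=least_squares(res,[.57,0,0,-.03],loss="soft_l1")
print(r.x,np.degrees(r.x[2]));print(np.round(res(r.x).reshape(-1,2),1).tolist())
for t in("top","scene"):
    G=[f for f in F if f[0]==t]
    rr=least_squares(lambda q:np.concatenate([proj(D[n],bedpt(q,np.array(P)+[q[3]*s,0,0]))-uv for n,uv,P,s in G]),r.x); print(t,rr.x, bedpt(rr.x,[rr.x[3],-.06,.05]))
k=bedpt(r.x,[r.x[3],-.06,.05]); print("slot_b",k, manip.get_orientation())
np.save("q.npy",r.x)
for y in (0,np.pi,-np.pi):
    print(y,kin.solve_ik((k+[0,0,.12]).tolist(),[np.pi,0,r.x[2]+y]))
E
```

```text
[ 0.59014314 -0.02859368 -0.23357803 -0.0220155 ] -13.38303524914506
[[-1.0, -0.6], [-1.1, -1.0], [-0.2, -0.2], [-0.7, 0.3], [-0.5, -0.9], [0.5, -0.9], [-0.5, 1.4], [-0.8, 0.6], [-1.1, -0.0], [-0.6, -0.1], [-0.6, -0.8], [-1.0, 0.1], [-1.3, -0.1], [-0.6, 3.3], [-0.6, 0.2]]
top [ 0.58918508 -0.03090709 -0.23103287 -0.02217996] [ 0.55385545 -0.08423408  0.05      ]
scene [ 0.58928253 -0.02617211 -0.2408794  -0.02068858] [ 0.55487786 -0.07950443  0.05      ]
slot_b [ 0.55483789 -0.08186864  0.05      ] [-3.14155315e+00 -1.03090592e-05  2.85679618e+00]
0 [-0.71254861  0.5362794   1.0927821   1.90805169 -0.5539632   1.03996987
 -1.18505185]
3.141592653589793 [-0.41470497  0.38000123  0.62620119  1.89463049 -0.27023379  0.95154488
  1.67342164]
-3.141592653589793 [-0.41470497  0.38000123  0.62620119  1.89463049 -0.27023379  0.95154488
  1.67342164]
```

Run:
```python
from h import *; import cv2
from cell import manip,claw,imaging
q=np.load("q.npy"); o=[np.pi,0,q[2]+np.pi]; s=[.555,-.0812]
manip.reach(s+[.2],o); claw.command_gripper(.75,3)
print("t",manip.get_t(),manip.get_position(),manip.get_orientation()); f0=np.array(manip.get_force())
manip.movel(s+[.06],.1); print("f",np.array(manip.get_force())-f0)
claw.command_gripper(0.0,3); manip.sleep(.2)
Ri=Ro.from_euler('z',-q[2])
print("w",manip.get_gripper_width()*87,"F bed",Ri.apply(np.array(manip.get_force())-f0),manip.get_grip_force(),manip.get_position(),manip.get_t(),f0)
np.save("f0.npy",f0)
ims=[imaging.camera(n)["pixels"] for n in("scene","top")]
cv2.imwrite("pics/c.png",np.hstack([cv2.resize(ims[0][170:270,270:370],(400,400)),cv2.resize(ims[1][150:250,280:380],(400,400))])[:,:,::-1])
```

```text
t 4.0667 [ 0.55499091 -0.08124777  0.20000628] [3.14154406e+00 2.66651511e-05 2.90789134e+00]
f [-0.73487626 -0.81417063  0.63898707]
w 33.91040929904869 F bed [-1.29941376 -5.4128932   0.45612603] 3.000173719401573 [ 0.55477355 -0.08225166  0.06004915] 6.475 [ 0.59794329  0.63415391 -0.48787666]
```

View pics/c.png

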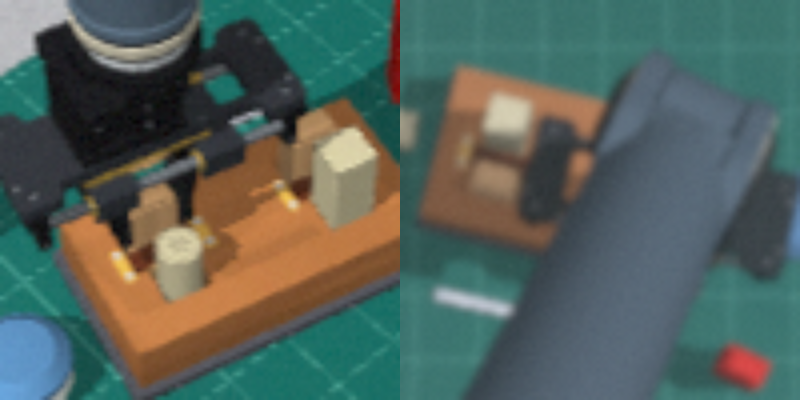

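The image shows the fingers around the wooden key in front of the round seal. The gap reads 33.9 mm, so the grip is right. I'll relieve the side load, grip firmly and try the first rocks.

```bash
cat >> h.py <<'E'
from cell import manip,claw,imaging,nets
q=np.load("q.npy"); f0=np.load("f0.npy"); yaw=q[2]
Rb=Ro.from_euler('z',yaw); R0=Ro.from_euler('xyz',[np.pi,0,yaw+np.pi])
def rock(s,h,th,speed=.02,Z=.060):
    zp=(.024+h+.05)/2 if h<.026 else .05+(h-.026); L=Z-(zp-h)
    A=Ro.from_rotvec(Rb.apply([np.radians(th),0,0]))
    p=np.array([s[0],s[1],zp])+A.apply([0,0,L])
    manip.movel(p.tolist(),speed,rot=(A*R0).as_euler('xyz').tolist())
    F=Rb.inv().apply(np.array(manip.get_force())-f0); x=np.array(manip.get_position())
    c=Rb.inv().apply(x-p); O=Ro.from_euler('xyz',manip.get_orientation())
    a=np.degrees(Rb.inv().apply((O*R0.inv()).as_rotvec()))
    print("t%.1f h%.1f th%+d F"%(manip.get_t(),h*1e3,th),F.round(1),"T",Rb.inv().apply(manip.get_torque()).round(2),"err mm",(c*1e3).round(1),"tilt",a.round(1),"w%.1f"%(manip.get_gripper_width()*87))
    return F
E
python3 - <<'E'
from h import *
x=np.array(manip.get_position()); s=x[:2]+Rb.apply([0,-.0003,0])[:2]
manip.movel([*s,.06],.05); claw.command_gripper(0,50)
np.save("s.npy",s)
rock(s,0,0)
rock(s,.0025,7); rock(s,.005,-7)
E
```

```text
t7.3 h0.0 th+0 F [-1.4 -2.5  3. ] T [-0.44  0.13 -0.15] err mm [0.  0.2 0.1] tilt [ 0. -0.  0.] w33.7
t7.6 h2.5 th+7 F [-0.8 -4.7 -0.6] T [-0.76  0.12 -0.03] err mm [-0.3 -0.6 -0.3] tilt [ 6.9  0.  -0. ] w33.5
t8.1 h5.0 th-7 F [ 1.3 -5.3 -3.6] T [-0.92 -0.2  -0.2 ] err mm [-0.3  0.5 -0.4] tilt [-7.3  0.   0.1] w33.5
```

Run:
```python
from h import *; import cv2
s=np.load("s.npy"); h=.005; th=7
for i in range(4):
    h+=.0025; F=rock(s,h,th); th=-th
    if F[2]<-13: print("stop"); break
im=imaging.camera("scene")["pixels"]
cv2.imwrite("pics/d.png",cv2.resize(im[170:270,270:390],(720,600))[:,:,::-1])
```

```text
t8.6 h7.5 th+7 F [-0.5 -0.6 -3.7] T [-0.13  0.12 -0.04] err mm [-0.5  0.9 -0.3] tilt [7.1 0.1 0. ] w33.7
t9.1 h10.0 th-7 F [-0.3 -3.2 -3.8] T [-0.55  0.05 -0.25] err mm [-0.5  0.5 -0.3] tilt [-7.2  0.   0.1] w33.6
t9.6 h12.5 th+7 F [-1.4  0.4 -2.3] T [ 0.22  0.42 -0.02] err mm [-0.6  0.9  0.1] tilt [7.1 0.1 0. ] w33.3
t10.2 h15.0 th-7 F [-1.2 -2.8 -4. ] T [-0.37  0.37 -0.18] err mm [-0.6 -0.  -0.2] tilt [-7.1  0.   0.1] w33.5
```

View pics/d.png

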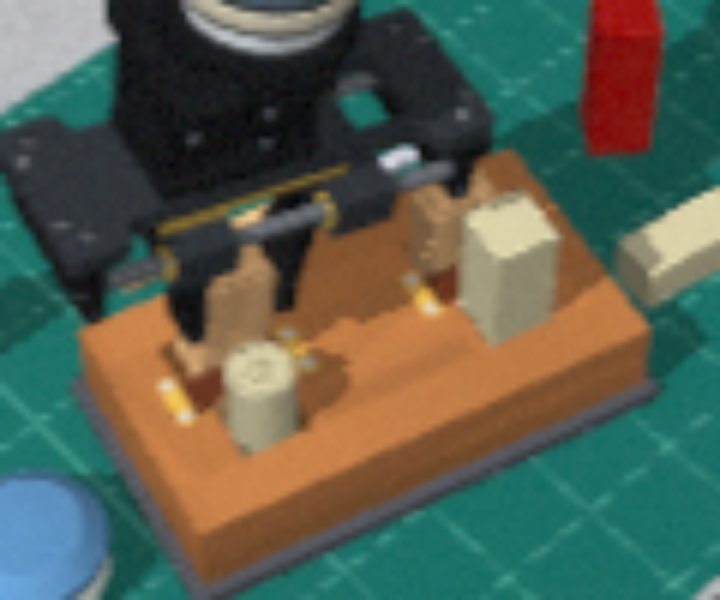

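The view shows the key clearly raised and tilted between the fingers, with the bed flat and both seals upright. I'll keep rocking.

Run:
```python
from h import *; import cv2
s=np.load("s.npy"); h=.015; th=7
ok=True
while h<.0269:
    h+=.002; F=rock(s,h,th); th=-th
    if F[2]<-13: print("stop"); ok=False; break
if ok:
    rock(s,.029,th); rock(s,.033,0); manip.sleep(.5); rock(s,.033,0)
ims=[imaging.camera(n)["pixels"] for n in("scene","top")]
cv2.imwrite("pics/e.png",np.hstack([cv2.resize(ims[0][170:270,270:370],(400,400)),cv2.resize(ims[1][150:250,280:380],(400,400))])[:,:,::-1])
```

```text
t10.8 h17.0 th+7 F [-3.6  1.  -1.3] T [0.46 0.78 0.13] err mm [-0.5  0.9  0.3] tilt [7.2 0.1 0. ] w33.7
t11.3 h19.0 th-7 F [-3.5 -2.3 -2.8] T [-0.29  0.78 -0.17] err mm [-0.5 -0.3 -0.1] tilt [-7.1  0.   0. ] w33.6
t11.9 h21.0 th+7 F [-4.5  1.2 -1.5] T [0.37 0.98 0.13] err mm [-0.5  0.8  0.1] tilt [ 7.2  0.1 -0. ] w33.4
t12.4 h23.0 th-7 F [-4.6 -3.1 -2.9] T [-0.18  0.96 -0.09] err mm [-0.6 -0.5 -0.1] tilt [-7.1  0.1  0. ] w33.8
t13.0 h25.0 th+7 F [-4.5  1.9 -3.2] T [0.28 1.12 0.16] err mm [-0.7  0.9 -0.1] tilt [7.1 0.1 0. ] w33.4
t13.6 h27.0 th-7 F [-0.6 -0.1 -0. ] T [ 0.14 -0.03 -0.03] err mm [ 1.7 -0.2  0.9] tilt [-6.9 -0.2 -0. ] w33.3
t14.2 h29.0 th+7 F [-0.7 -1.  -0.8] T [-0.17  0.    0.04] err mm [ 0.3 -1.1  0.3] tilt [ 7.  -0.1 -0.1] w33.7
t14.7 h33.0 th+0 F [-0.3 -0.7  0.1] T [-0.04  0.06  0.01] err mm [-0.2  1.4 -0.2] tilt [0.  0.  0.2] w33.7
t15.4 h33.0 th+0 F [ 0.2  0.2 -0.1] T [0.   0.04 0.08] err mm [0. 0. 0.] tilt [ 0. -0. -0.] w33.6
```

View pics/e.png

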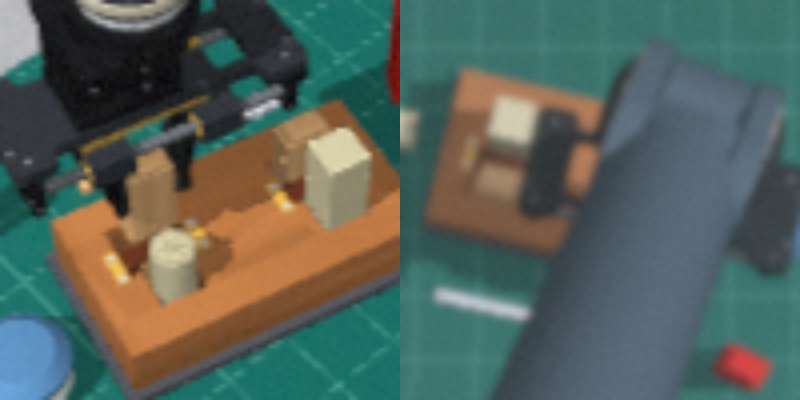

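The key is free: the wrist force is near zero and its bottom shows above the slot. The bed looks slightly shifted since the earlier picture, so I'll measure that.

Run:
```python
from h import *; import cv2,pickle
from scipy.optimize import least_squares
D=pickle.load(open("d.pkl","rb"))
ob=[]
P={n:imaging.camera(n) for n in("scene","top")}
def match(a,b,x0,y0,x1,y1,m=5):
    g=lambda i:cv2.resize(cv2.cvtColor(i,cv2.COLOR_RGB2GRAY),None,fx=8,fy=8,interpolation=cv2.INTER_CUBIC)
    A,B=g(a),g(b); t=A[y0*8:y1*8,x0*8:x1*8]; S=B[(y0-m)*8:(y1+m)*8,(x0-m)*8:(x1+m)*8]
    r=cv2.matchTemplate(S,t,cv2.TM_CCOEFF_NORMED); _,v,_,l=cv2.minMaxLoc(r); return np.array(l)/8-m,v
# name, window, bed point
W=[("seal_sq top cam","top",(299,171,315,186),[.0215,.06,.109]),
("sq scene","scene",(346,200,367,228),[.0215,.06,.09]),
("round scene","scene",(307,225,323,246),[.0215,-.06,.07]),
("left edge top","top",(282,163,300,206),[0,.11,.05]),
("front corner scene","scene",(295,245,325,271),[.06,-.11,.03]),
("right corner scene","scene",(366,215,384,243),[.06,.11,.03]),
("burin top","top",(286,220,312,232),None),("jar scene","scene",(258,246,290,276),None),("stone top","top",(258,173,284,189),None),("stone scene","scene",(373,198,400,221),None)]
for n,c,w,b in W:
    d,v=match(D[c]["pixels"],P[c]["pixels"],*w); print(n,d,round(v,2))
    if b: ob.append((c,b,d))
def res(z):
    q2=[q[0]+z[0],q[1]+z[1],q[2]+z[2]]
    return np.concatenate([proj(D[c],bedpt(q2,b))-proj(D[c],bedpt(q,b))-d for c,b,d in ob])
r=least_squares(res,[0,0,0],loss="soft_l1",f_scale=.3); print("shift mm",r.x[:2]*1e3,"deg",np.degrees(r.x[2])); print(res(r.x).reshape(-1,2).round(2).tolist())
print("bed frame",Rb.inv().apply([*r.x[:2],0])*1e3)
sl=bedpt([q[0]+r.x[0],q[1]+r.x[1],q[2]+r.x[2]],[q[3],-.06,.05]); print("slot now",sl,"tcp",manip.get_position(),"orig s",np.load("s.npy"))
```

```text
seal_sq top cam [0.875 0.625] 0.92
sq scene [-1.625  0.375] 0.92
round scene [-1.5   0.75] 0.93
left edge top [1.25 0.25] 0.81
front corner scene [-1.375  0.625] 0.98
right corner scene [-1.25  0.25] 0.96
burin top [-0.5   -0.125] 0.98
jar scene [0. 0.] 1.0
stone top [0.25 0.  ] 0.99
stone scene [-0.125  0.125] 0.96
shift mm [-1.32237848 -3.79280496] deg 0.22063049489707343
[[0.36, -0.11], [0.19, 0.03], [0.09, -0.18], [-0.06, 0.31], [0.03, 0.01], [-0.11, 0.08]]
bed frame [-0.40858645 -3.99588682  0.        ]
slot now [ 0.55372092 -0.085797    0.05      ] tcp [ 0.55469606 -0.08245919  0.09297692] orig s [ 0.55471169 -0.08249664]
```

The bed crept about 4 mm along its length, stayed flat, and the bystanders haven't moved. I'll leave it rather than push it, recentre the key over the slot and check its clearance.

Run:
```python
from h import *; import cv2
s=np.load("s.npy")+[-.0013,-.0038]
manip.movel([*s,.0935],.02); manip.sleep(.5)
F=np.array(manip.get_force())-f0; print(F,manip.get_position(),manip.get_grip_force(),manip.get_gripper_width()*87)
p=imaging.camera("scene"); x=np.array(manip.get_position())
im=cv2.resize(p["pixels"][180:260,280:360],(600,600),interpolation=cv2.INTER_CUBIC)[:,:,::-1].copy()
for col,b in(((0,0,255),.0575),((255,0,0),.050)):
    c=[((proj(p,Rb.apply([dx,dy,0])+[x[0],x[1],b])-[280,180]+.5)*7.5-.5).astype(int) for dx,dy in((.011,-.017),(.011,.017),(-.011,.017),(-.011,-.017))]
    cv2.polylines(im,[np.array(c)],True,col,1)
cv2.imwrite("pics/f.png",im); print(manip.get_t())
```

```text
[ 0.30757956 -0.48756971  0.1818122 ] [ 0.55341402 -0.0862518   0.09350104] 49.99983108602464 33.727926158087485
16.5417
```

View pics/f.png

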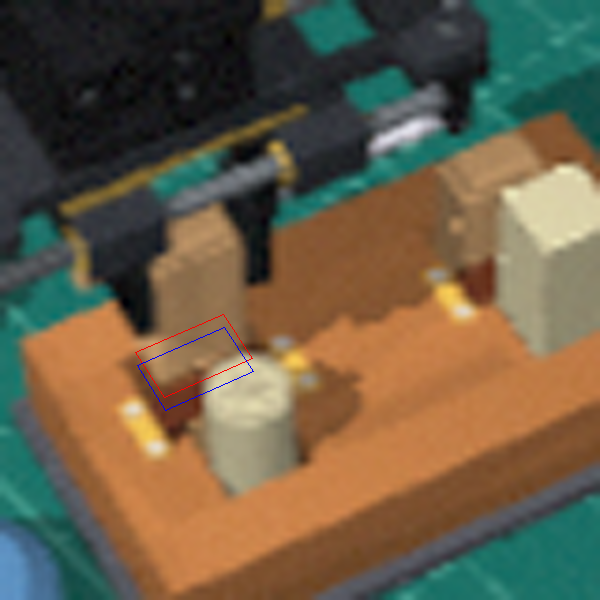

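The key's lower front corner, at about (165,390) in the crop, matches the predicted outline 7 mm above the bed's top. The open slot shows below it and the round seal stands in its place. Handing in.

```bash
python3 -c "
from cell import manip
print(manip.finish_job(),manip.get_t())"
```

```text
the job is handed in; nothing more can be done
the job is handed in; nothing more can be done
```

I rocked key_b free and handed the job in at about 16.5 s: the gripper holds it still, about 7 mm clear above its slot, with both seals in place and the bed flat, though the bed crept about 4 mm along its length.

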